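# Set out the compounding bench for the next ointment

### The job

Set out the bench for the next ointment: the brass weight in the middle of the balance's pan, the wide jar in the middle of the cork mat with the small jar centred on top of its lid, and the amber bottle on the grey tray, half-way between the mortar and the shallow dish and in line with them. Set each down upright without tipping anything over, and leave the carton and the steel cup where they stand.

Things in the scene. Friction and masses are not known exactly. Their poses are not given: they have to be found in the camera images.
- weight_mid (a point): Brass check weight, about 0.5 kg, loose, upright: a round body 42 mm across and 40 mm high with a small 24 mm knob above it, 58 mm high in all. The point is on its axis half-way up (29 mm above its foot); z is up its axis.
- widejar_mid (a point): Wide ointment jar, closed, loose, upright: white plastic body with a flat black lid, 56 mm across (the body 53 mm), 44 mm high; the lid is its top 16 mm. The point is on its axis half-way up (22 mm above its foot, 22 mm below the top of its lid); z is up its axis.
- smalljar_mid (a point): Small ointment jar, closed, loose, upright: like the wide one but 40 mm across (the body 37 mm) and 34 mm high; the lid is its top 13 mm. The point is on its axis half-way up (17 mm above its foot); z is up its axis.
- vial_mid (a point): Small amber glass bottle with a paper label and black cap, loose, upright: round body 36 mm across up to 48 mm above its foot, then a narrow neck and a 22 mm cap, 78 mm high in all. The point is on its axis half-way up (39 mm above its foot); z is up its axis.
- pan_top (a point): Balance, fixed: white housing 160 mm wide, 195 mm deep, 52 mm high with a square steel pan 125 mm wide on it, and its display on the robot's side. The point is the centre of the pan's flat upper face, 62 mm above the table; z is up. The pan does not move.
- cork_top (a point): Round cork mat lying on the table, fixed, 90 mm across, 5 mm thick. The point is the centre of its upper face, 5 mm above the table.
- mortar: White porcelain mortar, fixed, 90 mm across at the rim, 55 mm high, with its pestle leaning in it away from the dish (top of the pestle 86 mm above the mortar's foot). It stands on a grey plastic tray 290 x 110 mm, 3 mm thick, that also carries the dish. Origin: the centre of its underside, which is on the tray's upper face; its x axis points to the dish's centre, z is up. The dish's centre is 180 mm away.
- dish: Shallow white porcelain dish, fixed, 90 mm across at the rim, 28 mm high, standing on the other end of the same grey tray, 90 mm of clear tray between its rim and the mortar's. Origin: the centre of its underside, on the tray's upper face (3 mm above the table).
- carton_mid (a point): Plain cardboard carton 36 x 56 mm, 50 mm high, loose: a bystander. The point is its centre.
- cup_mid (a point): Open stainless steel cup, 50 mm across at the rim, 55 mm high, loose: a bystander. The point is on its axis half-way up.

How it is judged (in metres and radians):
At the end, for the whole second after the job is handed in: Weight on the pan within 15 mm of its centre; wide jar on the cork within 12 mm; small jar on the wide jar's lid within 10 mm of its axis; bottle on the tray within 15 mm each way of mid-way mortar to dish. All four upright within 0.1 rad and at rest; carton and cup within 20 mm of start (horizontal distance between weight_mid and pan_top below 0.015 m and z of weight_mid in the frame of pan_top between 0.024 and 0.034 m and horizontal distance between widejar_mid and cork_top below 0.012 m and z of widejar_mid in the frame of cork_top between 0.017 and 0.027 m and horizontal distance between smalljar_mid and widejar_mid below 0.01 m and z of smalljar_mid in the frame of widejar_mid between 0.034 and 0.044 m and x of vial_mid in the frame of mortar between 0.075 and 0.105 m and y of vial_mid in the frame of mortar between -0.015 and 0.015 m and z of vial_mid in the frame of mortar between 0.034 and 0.044 m and angle between each of weight_mid, widejar_mid, smalljar_mid, vial_mid's own z axis and vertical below 0.1 rad and linear speed of each of weight, widejar, smalljar, vial below 0.01 m/s and angular speed of each of weight, widejar, smalljar, vial below 0.1 rad/s and distance of each of carton_mid, cup_mid from where it was at the start of the episode below 0.02 m); the robot touches nothing.
It fails at once if the weight, a jar or the bottle is tipped over (more than 0.6 rad) (angle between any of weight_mid, widejar_mid, smalljar_mid, vial_mid's own z axis and vertical above 0.6 rad).
It fails at once if the carton or the cup is shifted by more than 20 mm (distance of any of carton_mid, cup_mid from where it was at the start of the episode above 0.02 m).
It also fails if it takes over 112 s, if anything falls off the work surface, if the arm or the gripper's body presses on something with over 40 N, if the wrist force passes 120 N, or if a joint passes its speed limit or range.

### The arm

A 6-joint arm with a two-finger parallel gripper is mounted at the origin on the work surface. World frame = base frame: x ahead of the robot, y to its left, z up, the work surface at z = 0. Lengths are in m, angles in degrees, forces in N, time in s.
With the tool pointing down it reaches from about 0.275 to 0.75 m from the base axis. Payload 10.2 kg.
Tool frame: the origin (TCP) lies midway between the tips of the shut fingers; the grasp point (between the pads) lies 19 mm behind it; z points along the fingers, y is the line along which they close (so a half turn about z gives the same grasp; the last joint's range is limited). The gripper opens to 88 mm and grips with 3 to 60 N. Pads are 18 mm wide; open, the fingers measure 123 mm over their backs; the gripper's body (75 mm by 187 mm) begins 45 mm behind the grasp point.
Start: joints at [-81.096, 17.928, 85.812, -0, 76.261, -12.8], TCP at [0.194, -0.488, 0.239] pointing down, gripper open.
Joint ranges: [-168.41, 168.41], [-55.51, 124.54], [10.69, 146.95], [-70.63, 250.63], [1, 178], [-165.06, 165.06]. Speed limits (degrees/s): [136.94, 136.94, 172.46, 180, 180, 180].

### API

Orientations are given as [roll, pitch, yaw] about the fixed x, y, z axes, in that order (R = Rz(yaw) Ry(pitch) Rx(roll)).
In Python, from station import move_to, line_to, move_joints, open_gripper, close_gripper, pause, inverse_kinematics, state, snapshot, MotionError, sign_off gives the robot as it stands. Calls block until the motion is done:
- move_to(position, orientation): joint-space move of the TCP to a pose.
- line_to(position, feed=0.15, rotation=None): straight line of the TCP; rotation=None keeps the orientation; feed is the mean speed in m/s.
- move_joints(angles): joint-space move.
- open_gripper() and close_gripper(grip_force=None): open the fingers fully, or close them until they stop; grip_force is the grip in N (None keeps the last).
- pause(seconds).
- inverse_kinematics(position, orientation): joint angles nearest the present ones, or None.
- state(): the state.
- snapshot(name): name is "side" or "top"; returns a dict with "color" (480x640x3 uint8, red, green, blue), "fx", "fy", "cx", "cy" (pixels), "D" ([k1, k2, p1, p2, k3] as OpenCV has them; the pictures are not rectified), "extrinsics" (4x4, takes a point from camera to world coordinates). Camera axes: x right, y down, z forward; pixel columns grow to the right and rows downward; lengths in m; the calibration is good to about 2 mm. A picture is of the moment at which its call begins. There is no depth.
A pose or a line that the arm cannot do raises MotionError and nothing moves.
- sign_off(): hands the job in; it is judged then, once.
The state is a dict: "clock": time; "qpos": joint angles; "qd": joint speeds; "joint_efforts": joint torques, N m; "tcp_pos": TCP position; "tcp_rot": TCP orientation; "wrist_force": force on the tool from outside, world axes, zero at the start; "wrist_torque": the same for the moment, N m; "finger_gap": finger opening in m; "gripper_force": force on a finger pad.
Only numpy, scipy, OpenCV 4.12 (cv2) and the standard library are available. Lean on these libraries where they do the work, as an engineer would, in place of code of your own. Each camera call takes 0.05 s, during which the arm holds its last target. There are 200 camera calls.

## Working session

There is one attempt and no reset: what is moved stays moved. The work goes in short steps, each a Python script; the robot and the scene stay as the last script left them, time stands still between calls to the robot, and variables do not carry over. Pictures are saved under pics/ and viewed, at most 14 in all, crops included, and the job is handed in when it is done.

```bash
mkdir -p pics; ls; python3 - <<'E'
from station import *
import cv2, pickle
d={}
for n in("top","side"):
    s=snapshot(n); d[n]=s; cv2.imwrite(f"pics/{n}0.png",s["color"][:,:,::-1])
    print(n,s["fx"],s["cx"],s["cy"],s["D"],s["extrinsics"])
pickle.dump(d,open("s0.pkl","wb"))
print(state())
E
```

```text
pics
top 534.8838598599472 321.2443814006108 248.5209469374281 [-0.13661629  0.          0.          0.          0.        ] [[-0.02386047 -0.97509724  0.22049046  0.30572871]
 [-0.99970972  0.02253589 -0.00852128 -0.01523663]
 [ 0.00334012 -0.22062978 -0.97535191  1.23464434]
 [ 0.          0.          0.          1.        ]]
side 467.93891312983516 316.4356147441728 231.94225858361924 [-0.02968298  0.          0.          0.          0.        ] [[-0.88700105 -0.33520662  0.31759356  0.23970462]
 [-0.46176324  0.64681094 -0.60696814  0.64372779]
 [-0.00196326 -0.68503441 -0.72850807  0.82611483]
 [ 0.          0.          0.          1.        ]]
{'clock': 0.1, 'qpos': array([-8.10968265e+01,  1.79556799e+01,  8.58477642e+01, -4.87743874e-04,
        7.62601151e+01, -1.27999649e+01]), 'qd': array([-0.03427825, -0.000248  , -0.06570309,  0.07341556,  0.03268846,
        0.02670679]), 'joint_efforts': array([ 2.37562148e-03, -4.02810252e+01, -2.52648640e+01,  6.95606600e-02,
        3.41489981e-02, -6.34982848e-05]), 'tcp_pos': array([ 0.19409694, -0.48758003,  0.23823571]), 'tcp_rot': array([-1.79937915e+02, -1.36195174e-02,  2.17032472e+01]), 'wrist_force': array([1.39088873, 0.71008123, 0.3714399 ]), 'wrist_torque': array([0.00169038, 0.00302245, 0.04336488]), 'gripper_force': 0.0, 'finger_gap': 0.08805156947779086}
```

View pics/top0.png

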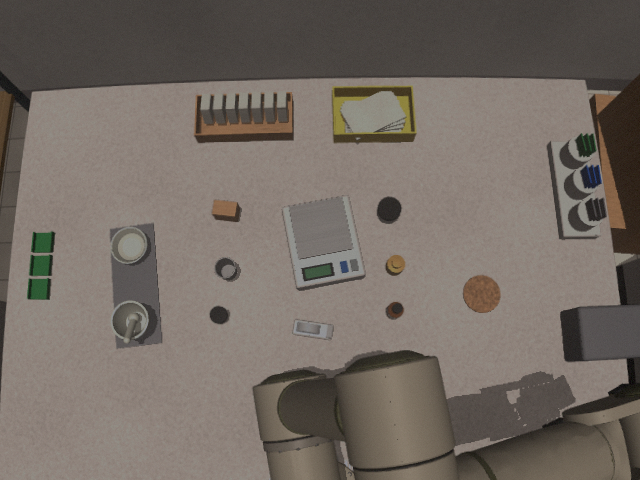

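View pics/side0.png

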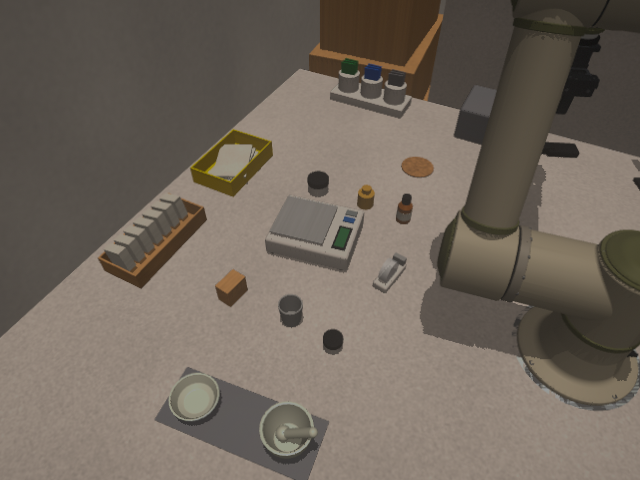

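The top view shows the wide jar at (389,210), weight (397,265), bottle (396,311), cork (482,294), small jar (219,315), dish (130,245), mortar (130,320), pan (322,228), cup (227,269) and carton (225,210). All of them are visible in the side view too. Next I'll measure with masks.

```bash
cat > h.py <<'E'
import numpy as np, cv2
def ray(s,uv):
    K=np.array([[s["fx"],0,s["cx"]],[0,s["fy"],s["cy"]],[0,0,1.]])
    n=cv2.undistortPoints(np.array([[uv]],float),K,np.array(s["D"]))[0,0]
    T=np.array(s["extrinsics"]); return T[:3,3],T[:3,:3]@np.array([n[0],n[1],1])
def onplane(s,uv,z):
    o,d=ray(s,uv); return (o+d*(z-o[2])/d[2])[:2]
def pix(s,p):
    T=np.linalg.inv(s["extrinsics"])
    K=np.array([[s["fx"],0,s["cx"]],[0,s["fy"],s["cy"]],[0,0,1.]])
    return cv2.projectPoints(np.array([p],float),cv2.Rodrigues(T[:3,:3])[0],T[:3,3],K,np.array(s["D"]))[0].ravel()
def blob(m,c,r):
    """contour of mask inside the box c+-r, the one nearest c among those of fair size"""
    w=np.zeros_like(m); x,y=map(int,c); w[y-r:y+r,x-r:x+r]=m[y-r:y+r,x-r:x+r]
    cs=[k for k in cv2.findContours(w,cv2.RETR_EXTERNAL,cv2.CHAIN_APPROX_NONE)[0] if cv2.contourArea(k)>25]
    return max(cs,key=cv2.contourArea) if cs else None
def cen(k):
    M=cv2.moments(k); return M["m10"]/M["m00"],M["m01"]/M["m00"]
E
python3 - <<'E'
import pickle
from h import *
d=pickle.load(open("s0.pkl","rb"))
def masks(s):
    hsv=cv2.cvtColor(s["color"],cv2.COLOR_RGB2HSV); H,S,V=[hsv[...,i].astype(int) for i in range(3)]
    f=lambda b:(b*255).astype(np.uint8)
    return dict(dark=f((V<65)),orange=f((H<25)&(S>110)),cork=f((H<20)&(S>70)),grey=f((V<120)&(S<60)),white=f((V>120)&(S<60)))
# name, mask, z of the blob's middle, pixel in top, pixel in side, radius
L=[("wide","dark",.036,(389,210),(318,181),20),("small","dark",.0275,(219,315),(333,340),20),("weight","orange",.027,(397,265),(366,197),18),
("bottle","dark",.073,(396,309),(406,199),14),("cork","cork",.005,(482,294),(418,167),30),("tray","grey",.003,(136,285),(242,420),95)]
for n in d:
    s=d[n]; m=masks(s); im=s["color"][:,:,::-1].copy()
    for nm,mk,z,a,b,r in L:
        k=blob(m[mk],a if n=="top" else b,r)
        if k is None: print(n,nm,None);continue
        cv2.drawContours(im,[k],-1,(0,255,0),1); print(n,nm,np.round(cen(k),1),cv2.contourArea(k),onplane(s,cen(k),z).round(4))
    x=im[180:360,90:520] if n=="top" else im[140:480,130:450]
    cv2.imwrite(f"pics/{n}1.png",cv2.resize(x,None,fx=1.75,fy=1.75,interpolation=cv2.INTER_CUBIC))
E
```

```text
top wide [388.5 209.4] 439.0 [ 0.6669 -0.1856]
top small [218.6 314.6] 214.5 [0.4305 0.2104]
top weight [395.5 263.6] 223.5 [ 0.539  -0.1963]
top bottle [396.7 308. ] 75.5 [ 0.4314 -0.1869]
top cork [481.4 293.5] 1047.0 [ 0.4668 -0.399 ]
top tray [136.1 291.9] 4193.0 [0.4894 0.4127]
side wide [317.8 180.1] 275.5 [ 0.6662 -0.1796]
side small [332.5 339.6] 302.0 [0.4289 0.2168]
side weight [365.4 196.9] 286.0 [ 0.5345 -0.1867]
side bottle [406.  199.2] 68.5 [ 0.4291 -0.1757]
side cork [417.2 166.6] 490.5 [ 0.4643 -0.3903]
side tray [253.9 429.5] 7363.0 [0.4775 0.4255]
```

View pics/top1.png

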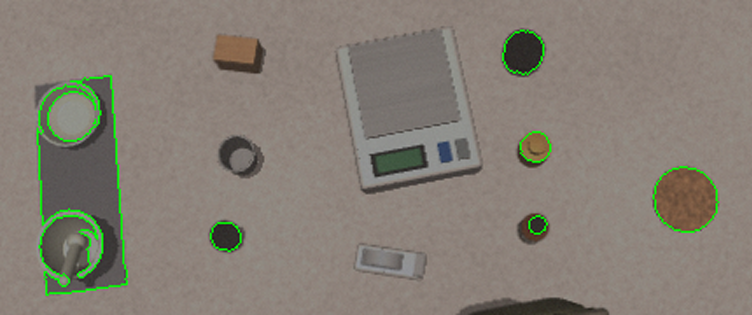

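View pics/side1.png

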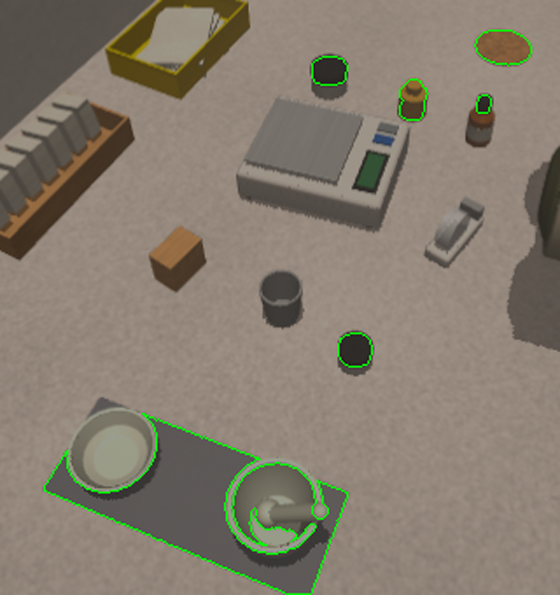

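Both views show clean outlines. The cameras differ by 6–11 mm in y, so I'll hover over the bottle and compare the images with the known TCP.

```bash
python3 - <<'E'
from station import *
from h import *
import pickle
move_to([.430,-.182,.22],[180,0,0]); line_to([.430,-.182,.115]); pause(.3)
st=state(); print(st["clock"],st["tcp_pos"],st["tcp_rot"],st["qpos"])
d={n:snapshot(n) for n in("top","side")}; pickle.dump(d,open("s1.pkl","wb"))
out=[]
for n in d:
    im=d[n]["color"][:,:,::-1].copy(); p=st["tcp_pos"]
    pts=[pix(d[n],p+[0,k,0]) for k in(-.044,0,.044)]
    print(n,np.round(pts,1))
    x,y=map(int,pts[1]); x0,y0=max(x-65,0),max(y-75,0)
    c=cv2.resize(im[y0:y0+150,x0:x0+130],None,fx=3,fy=3,interpolation=cv2.INTER_CUBIC)
    for q in pts: cv2.circle(c,(int((q[0]-x0+.5)*3),int((q[1]-y0+.5)*3)),3,(0,0,255),-1)
    print("crop origin",x0,y0)
    out.append(c)
cv2.imwrite("pics/hov.png",np.hstack(out))
E
```

```text
2.6917 [ 0.43016965 -0.18210205  0.11541888] [ 1.79970336e+02 -4.21129835e-02  2.48158412e-03] [-3.73618075e+01  1.90254638e+01  1.04662469e+02  2.38243168e-03
  5.62605935e+01  5.26343994e+01]
top [[418.  305.8]
 [397.3 306.4]
 [376.5 307. ]]
crop origin 332 231
side [[415.3 173. ]
 [409.  183.8]
 [402.3 195.2]]
crop origin 343 108
```

View pics/hov.png

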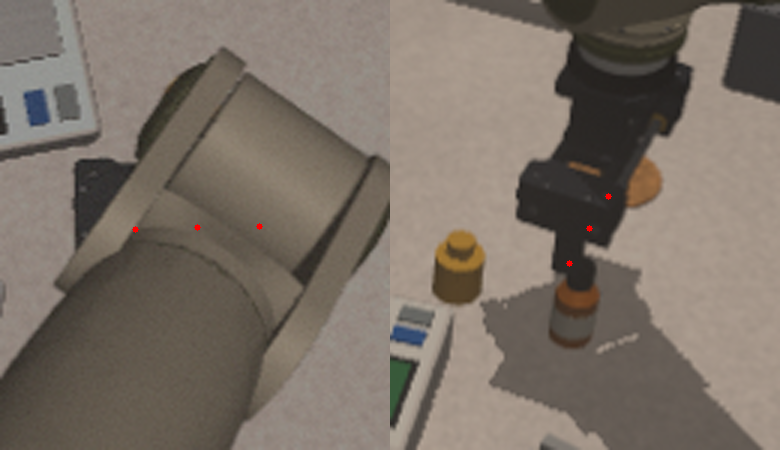

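The side camera matches the finger to within about 2 px. I'll compute the target places from the corners and rims I can see in both views.

```bash
python3 - <<'E'
from h import *
import pickle
d=pickle.load(open("s0.pkl","rb"))
P={"top":dict(o=(90,180),tray=[(36,86),(112,75),(127,284),(46,294)],pan=[(347,42),(447,28),(462,121),(363,138)]),
"side":dict(o=(130,140),tray=[(100,398),(348,493),(312,595),(44,490)],pan=[(283,98),(363,113),(337,180),(246,155)])}
for n in d:
    s=d[n]; o=P[n]["o"]
    for k,z in(("tray",.003),("pan",.062)):
        q=np.array([onplane(s,((u+.5)/1.75+o[0]-.5,(v+.5)/1.75+o[1]-.5),z) for u,v in P[n][k]])
        print(n,k,q.round(3).tolist(),"sides",np.linalg.norm(q-np.roll(q,-1,0),axis=1).round(3),"centre",q.mean(0).round(4))
    # dish and mortar: bright porcelain, convex hull of white blob -> ellipse (rim)
    hsv=cv2.cvtColor(s["color"],cv2.COLOR_RGB2HSV); H,S,V=[hsv[...,i].astype(int) for i in range(3)]
    tr=(H>20)&(H<45)&(V>95) if 0 else (V-0>85)&(S>15)&(H>22)&(H<50)
    m=(tr*255).astype(np.uint8)
    for nm,c,r,z in(("dish",(130,245) if n=="top" else (194,398),26 if n=="top" else 32,.031),("mortar",(130,320) if n=="top" else (287,431),26 if n=="top" else 34,.058)):
        k=blob(m,c,r)
        if k is None: print(nm,None);continue
        h=cv2.convexHull(k); e=cv2.fitEllipse(h); print(n,nm,np.round(e[0],1),np.round(e[1],1),onplane(s,e[0],z).round(4))
E
```

```text
top tray [[0.645, 0.486], [0.658, 0.377], [0.372, 0.346], [0.359, 0.456]] sides [0.109 0.288 0.111 0.287] centre [0.5083 0.4161]
top pan [[0.678, 0.048], [0.694, -0.084], [0.568, -0.099], [0.549, 0.029]] sides [0.133 0.127 0.129 0.13 ] centre [ 0.6222 -0.0263]
top dish [132.1 245.6] [26.5 35.3] [0.5951 0.4183]
top mortar [120.6 333.1] [ 9.6 21.5] [0.389  0.4255]
side tray [[0.654, 0.386], [0.369, 0.353], [0.356, 0.453], [0.641, 0.493]] sides [0.287 0.101 0.288 0.108] centre [0.5051 0.4212]
side pan [[0.682, -0.072], [0.571, -0.095], [0.546, 0.03], [0.67, 0.045]] sides [0.114 0.127 0.125 0.117] centre [ 0.6173 -0.023 ]
side dish [193.6 396.4] [44.9 53.8] [0.5949 0.4336]
side mortar [286.9 428.5] [53.6 56.8] [0.4152 0.4139]
```

```bash
cat > r.py <<'E'
from station import *
from h import *
import pickle
def pick(x,y,z,yaw=0,f=20):
    move_to([x,y,.20],[180,0,yaw]); line_to([x,y,z],feed=.12)
    close_gripper(f); s=state(); print("grip",s["clock"].__round__(2),s["tcp_pos"].round(4),s["finger_gap"],s["gripper_force"])
    line_to([x,y,.20],feed=.12); print("lifted gap",state()["finger_gap"])
def place(x,y,z,yaw=0,up=.2):
    move_to([x,y,.22],[180,0,yaw]); line_to([x,y,z+.03],feed=.15); line_to([x,y,z],feed=.03); pause(.3)
    s=state(); print("at",s["tcp_pos"].round(4),s["wrist_force"].round(1)); open_gripper(); pause(.2); line_to([x,y,up],feed=.12)
    print("clock",state()["clock"])
def look(tag):
    d={n:snapshot(n) for n in("top","side")}; pickle.dump(d,open(tag+".pkl","wb")); return d
E
python3 - <<'E'
from r import *
line_to([.430,-.182,.2])
pick(.430,-.182,.022)
place(.507,.420,.022+.003+.001,6.2)
move_to([.40,.10,.30],[180,0,0])
d=look("s2")
out=[]
for n,c in(("top",(136,285)),("side",(245,415))):
    x0,y0=max(c[0]-65,0),c[1]-65; out.append(cv2.resize(d[n]["color"][y0:y0+130,x0:x0+130,::-1],(390,390),interpolation=cv2.INTER_CUBIC)); print(n,x0,y0,pix(d[n],[.507,.42,.081]))
cv2.imwrite("pics/b.png",np.hstack(out))
E
```

```text
grip 6.23 [ 0.4301 -0.1822  0.0221] 0.0351913242889165 19.999774494208395
lifted gap 0.035446737779830984
at [0.507  0.42   0.0261] [ 0.3 -0.2 -0.3]
clock 15.425
top 71 220 [121.7771041  279.12100507]
side 180 350 [235.72706856 400.36296809]
```

View pics/b.png

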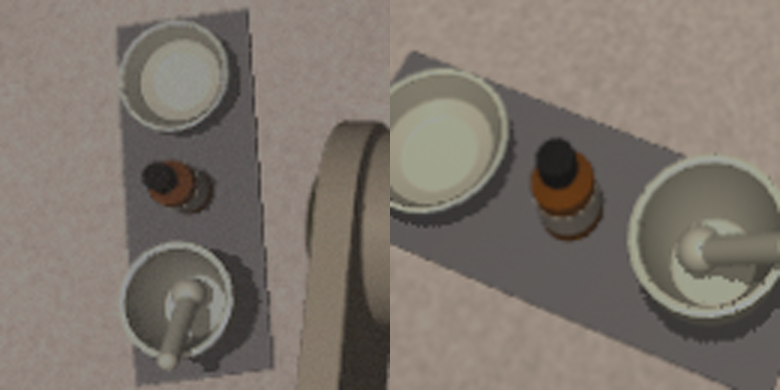

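The bottle stands upright midway between dish and mortar; its cap is at (123,279) top and (235,401) side. Compared with the known release point, the true position lies between the two cameras, so I'll use their means. Next are the weight and the wide jar.

```bash
python3 - <<'E'
from r import *
pick(.5365,-.1915,.008,90,25)
place(.620,-.0245,.008+.062+.001,90)
pick(.6665,-.1825,.017,0,20)
place(.4655,-.3945,.017+.005+.001,0)
move_to([.40,.10,.30],[180,0,0])
d=look("s3"); s0=pickle.load(open("s0.pkl","rb"))
out=[]
for n,c1,c2 in(("top",(322,228),(482,290)),("side",(318,220),(415,160))):
  for c in(c1,c2):
    x0,y0=c[0]-50,c[1]-50; out.append(cv2.resize(d[n]["color"][y0:y0+100,x0:x0+100,::-1],(300,300),interpolation=cv2.INTER_CUBIC))
for n in d: print(n,"knob",pix(d[n],[.62,-.0245,.12]),"foot",pix(d[n],[.62,-.0245,.062]),"lid",pix(d[n],[.4655,-.3945,.049]),"cork",pix(d[n],[.4655,-.3945,.005]))
cv2.imwrite("pics/c.png",np.vstack([np.hstack(out[:2]),np.hstack(out[2:])]))
E
```

```text
grip 21.17 [ 0.5367 -0.1915  0.008 ] 0.04088048009570391 24.981371401895558
lifted gap 0.04118438612782241
at [ 0.62   -0.0245  0.0711] [-0.3  0.6 -5.6]
clock 28.325
grip 31.83 [ 0.6666 -0.1826  0.0171] 0.05514559672047694 19.999971315264702
lifted gap 0.054871662249721745
at [ 0.4655 -0.3945  0.0231] [ 0.  -0.2 -1.7]
clock 39.8167
top knob [320.33777489 220.44478465] foot [320.2945113  227.39068489] lid [485.14718113 291.44012652] cork [479.52927166 294.1245693 ]
side knob [304.13079677 197.78680852] foot [304.65855343 216.28098437] lid [419.7694082  152.82945608] cork [417.28528733 165.5824827 ]
```

View pics/c.png

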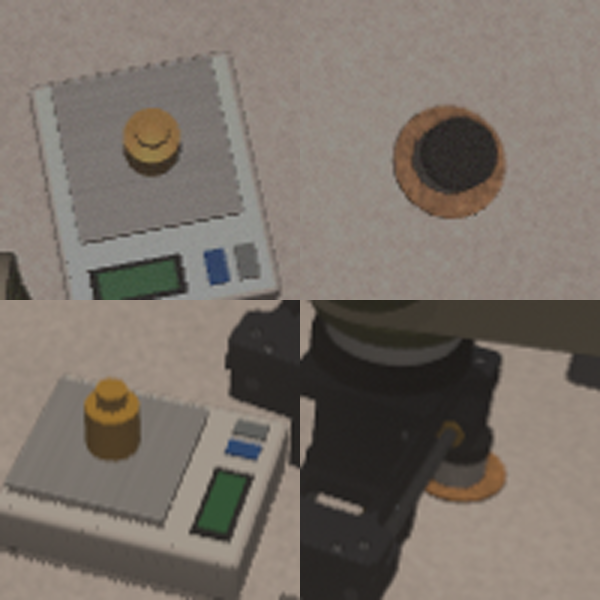

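The weight stands on the pan; its foot at top (322.3,227.3) is about 2 px from the pan centre. The wide jar is upright on the cork with its lid at top (484.7,291.7), close to the predicted (485.1,291.4). The small jar is next.

```bash
python3 - <<'E'
from r import *
pick(.4297,.2135,.008,0,15)
place(.4655,-.3945,.008+.049+.001,0)
move_to([.33,.30,.35],[180,0,0])
d=look("s4")
a=d["top"]["color"][150:390,80:530,::-1]; b=d["side"]["color"][100:220,340:490,::-1]; c=d["side"]["color"][200:320,200:350,::-1]
cv2.imwrite("pics/d.png",np.vstack([cv2.resize(a,(600,320),interpolation=cv2.INTER_CUBIC),np.hstack([cv2.resize(q,(300,240),interpolation=cv2.INTER_CUBIC) for q in(b,c)])]))
e=d["top"]["color"][250:320,445:525,::-1]; f=d["side"]["color"][115:185,380:460,::-1]
cv2.imwrite("pics/e.png",np.hstack([cv2.resize(q,(400,350),interpolation=cv2.INTER_CUBIC) for q in(e,f)]))
for n in d: print(n,"small lid",pix(d[n],[.4655,-.3945,.083]),"wide lid",pix(d[n],[.4655,-.3945,.049]))
E
```

```text
grip 44.98 [0.4297 0.2135 0.008 ] 0.039130786730961126 14.999994970858097
lifted gap 0.039048672114800245
at [ 0.4655 -0.3945  0.0581] [-0.4  0.2 -0.6]
clock 53.775
top small lid [489.76058595 289.23192315] wide lid [485.14718113 291.44012652]
side small lid [421.77193799 142.53349769] wide lid [419.7694082  152.82945608]
```

View pics/d.png

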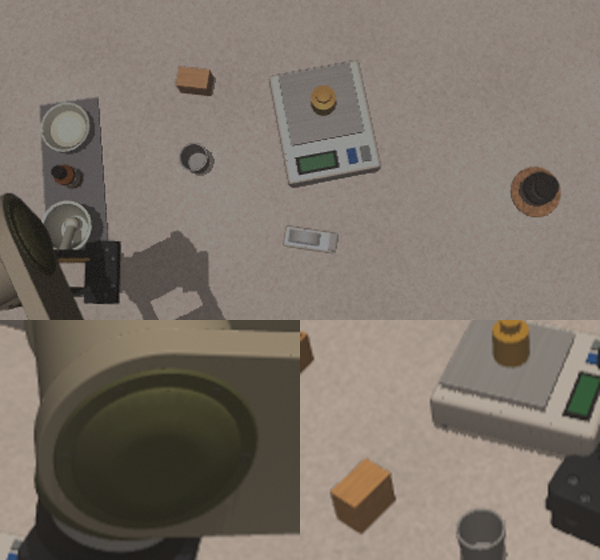

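View pics/e.png

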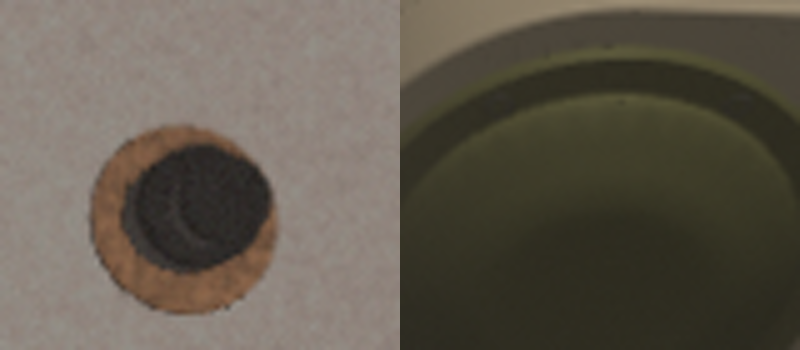

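The stack is centred: the small lid is at top (489.8,289.6), against a predicted (489.8,289.2). The jar is about 2 px off the cork centre. Carton, cup, weight and bottle stand where they should, and the robot is clear.

```bash
python3 -c "
from station import *
print(state()['clock']); print(sign_off())"
```

```text
56.4333
the job is handed in; nothing more can be done
None
```

I set out the bench and handed the job in at 56.4 s of the 112 s allowed; in the last pictures all four items stood upright within about 5 mm of their places, and the carton and cup had not moved.

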